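# Square the rubber mould and lay it on the sloped stand

### The job

Slide the framed rubber mould across the squaring board until it sits square and fully home against the stops in the corner. Then grip it, lift it off and lay it on the sloped stand with its long side up the slope, tilting it to lie flat on the slope before you let go; leave it resting down on the ledge, between the two side lugs. Do not disturb the bottle, mug or sprue base.

Things in the scene. Friction and masses are not known exactly. Their poses are not given: they have to be found in the camera images.
- mould: Flat rectangular mould, an aluminium frame with black rubber on its upper face: 150 mm long (its x axis) x 60 mm wide (y) x 18 mm thick (z), about 0.25 to 0.42 kg. Origin at the centre of its underside. Loose; its two ends are alike and either may point up the slope. It starts lying flat on the squaring board, askew by up to 0.3 rad, its centre 30 to 55 mm short of home in x and 38 to 63 mm in y.
- board: Fixed grey squaring board, 250 mm (x) x 200 mm (y) x 12 mm thick, flat on the table. Origin at the centre of its underside; x points away from the robot, y to the left. Steel stops stand on its far (+x) and left (+y) sides and meet in the far left corner; its near and right sides are open.
- far_stop (a point): Middle of the far stop's inner face, at the board's surface (x = +95, y = +10 mm in the board's frame). Steel bar 120 mm long (along y), 16 mm thick, 14 mm high. The mould's end goes against it.
- side_stop (a point): Point midway between the two pieces of the left stop, in line with their inner faces, at the board's surface (x = +20, y = +60 mm in the board's frame). Each piece is 35 mm long (along x), 16 mm thick, 14 mm high; the 80 mm gap between them leaves room for a finger beside the middle of the mould. The mould's long side goes against both pieces.
- board_home (a point): Point on the upper surface of the squaring board (12 mm above the table) where the origin of the mould lies when it is home in the corner: x = +20, y = +30 mm in the board's frame. Axes as the board's: the mould's length then lies along x, its width along y.
- deck: Aluminium deck of the fixed sloped stand, 200 mm up the slope (x from -90 to +110 mm) x 130 mm wide (y), inclined 30 degrees, lower edge towards the robot. Origin on the deck's surface, 75 mm above the table, where the origin of the seated mould belongs; x points up the slope, y to the left, z out of the deck.
- ledge (a point): Middle of the ledge's upslope face, at the deck's surface (x = -75 mm in the deck's frame). The ledge is 16 mm high, 12 mm thick, across the whole deck. Two lugs 14 mm high rise from the deck beside the mould's foot, from the ledge to 28 mm up the slope; their inner faces are at y = +33 and -33 mm, each 12 mm thick. The mould's lower end rests on the ledge.
- spirit_bottle: Bystander: closed bottle, 64 mm across and 180 mm tall, upright. Origin at the centre of its underside.
- mug: Bystander: white mug 80 mm across and 90 mm tall, with a handle, upright. Origin at the centre of its underside.
- sprue_base: Bystander: black round rubber sprue base, 80 mm across, 45 mm tall with a cone in the middle. Origin at the centre of its underside.
There are look-alikes about, which are no part of the job. Several things have the shape of the mould; the one meant has the colours described above.

How it is judged (in metres and radians):
On the way, in this order (a step that is already met when the one before it is completed fails the run):
1. the mould lies flat on the squaring board, square (0.03 rad) and home against both stops (2.5 mm) (x of mould in the frame of board_home between -0.0025 and 0.0025 m and y of mould in the frame of board_home between -0.0025 and 0.0025 m and z of mould in the frame of board_home between -0.003 and 0.003 m and angle between the x axis of mould and the x axis of board, either way round below 0.03 rad), for 0.2 s.
2. the mould is held in the fingers, lifted at least 40 mm off the board (z of mould in the frame of board_home above 0.04 m and contact force between the fingers and mould above 1 N), for 0.2 s.
3. the mould, still held, is tilted to lie along the deck (0.1 rad), within 6 mm of its surface and 20 mm of the ledge (x of mould in the frame of deck between -0.005 and 0.02 m and y of mould in the frame of deck between -0.006 and 0.006 m and z of mould in the frame of deck between -0.003 and 0.006 m and angle between the z axis of mould and the z axis of deck, either way round below 0.1 rad and angle between the x axis of mould and the x axis of deck, either way round below 0.12 rad and contact force between the fingers and mould above 1 N), for 0.1 s.
At the end, for the whole second after the job is handed in: The mould lies flat on the sloped deck (3 mm, 0.05 rad), long side up the slope (0.09 rad), down on the ledge (4 mm), between the lugs (5 mm), released and at rest (x of mould in the frame of deck between -0.004 and 0.004 m and y of mould in the frame of deck between -0.005 and 0.005 m and z of mould in the frame of deck between -0.003 and 0.003 m and angle between the z axis of mould and the z axis of deck, either way round below 0.05 rad and angle between the x axis of mould and the x axis of deck, either way round below 0.09 rad and linear speed of mould below 0.01 m/s and contact force between the fingers and mould below 0.1 N); the robot touches nothing.
It fails at once if the spirit bottle is moved by more than 30 mm or tipped (distance of spirit_bottle from where it was at the start of the episode above 0.03 m or angle between spirit_bottle's own z axis and vertical above 0.35 rad).
It fails at once if the mug is moved by more than 30 mm or tipped (distance of mug from where it was at the start of the episode above 0.03 m or angle between mug's own z axis and vertical above 0.35 rad).
It fails at once if the sprue base is moved by more than 30 mm or tipped (distance of sprue_base from where it was at the start of the episode above 0.03 m or angle between sprue_base's own z axis and vertical above 0.35 rad).
It also fails if it takes over 61 s, if anything falls off the work surface, if the arm or the gripper's body presses on something with over 40 N, if the wrist force passes 120 N, or if a joint passes its speed limit or range.

### The arm

A 6-joint arm with a two-finger parallel gripper is mounted at the origin on the work surface. World frame = base frame: x ahead of the robot, y to its left, z up, the work surface at z = 0. Lengths are in mm, angles in rad, forces in N, time in s.
With the tool pointing down it reaches from about 350 to 975 mm from the base axis. Payload 7.1 kg.
Tool frame: the origin (TCP) lies at the very end of the fingers, on their centre line; the grasp point (between the pads) lies 19 mm behind it; z points along the fingers, y is the line along which they close (so a half turn about z gives the same grasp; the last joint's range is limited). The gripper opens to 88 mm and grips with 3 to 60 N. Pads are 20 mm wide; open, the fingers measure 115 mm over their backs; the gripper's body (75 mm by 178 mm) begins 61 mm behind the grasp point.
Start: joints at [-1.265, 0.423, 1.63, -0, 1.089, -0.019], TCP at [199.467, -592.299, 222.675] pointing down, gripper open.
Joint ranges: [-3, 3], [-0.9, 2.11], [0.09, 2.58], [-1.31, 4.45], [0.11, 2.69], [-2.54, 2.54]. Speed limits (rad/s): [2.39, 2.39, 3.01, 3.14, 3.14, 3.14].

### API

Orientations are given as a unit quaternion [x, y, z, w].
In Python, from workcell import status, viewer, manip gives the robot as it stands.
- The arm moves only by the shell command python3 -m crank 'ROWS' [FORCE]. ROWS is JSON, a list of rows, each a list of 3 entries, a list of its own where there are three numbers: the closure in counts, from 0 (fully open) to 255 (shut), then the shift along the tool's x, y, z in mm, then the turn, a rotation vector about the tool's x, y, z in degrees. A call has 1 to 12 rows; each row is the pose to reach, as a shift and turn from the pose commanded when the call began, along the tool's axes at that moment; what a row does not reach only later rows make up. A row lasts 1/12 s, in which the tool goes at most 41.7 mm and 7.16 degrees, less where a joint would pass 70% of its speed; a pose out of reach is approached as far as the arm can. A call with a gripper value outside its range is refused whole. The fingers move at their own pace and stop on an object; FORCE is the grip in N (left out, the last holds). Time passes only in rows, so rows that repeat a pose let the fingers close. It gives the time, the measured TCP pose, the force, the opening and the grip force at its end, in the units of the state.
- status.sense(): the state, without advancing time (a new reading comes with each control period).
- viewer.get_image(name): name is "scene" or "top"; returns a dict with "image" (384x512x3 uint8, red, green, blue), "vertical_fov" (degrees; the focal length in pixels is half the picture's height over the tangent of half this angle, whatever the lens; pixels are square), "cx", "cy" (the principal point, pixels), "dist" ([k1, k2, p1, p2, k3] as OpenCV has them; the pictures are not rectified), "view" (4x4, takes a point from world to camera coordinates). Camera axes: x right, y down, z forward; pixel columns grow to the right and rows downward; lengths in mm; the calibration is good to about 2 mm. A picture is of the moment at which its call begins. There is no depth.
- manip.finish_job(): hands the job in; it is judged then, once.
The state is a dict: "time_s": time; "joint_pos": joint angles; "qd": joint speeds; "tau": joint torques, N m; "tool_pos": TCP position; "tcp_rot": TCP orientation; "force": force on the tool from outside, world axes, zero at the start; "moment": the same for the moment, N m; "finger_gap": opening from 0.0 (shut) to 1.0 (fully open); "grasp_force": force on a finger pad.
Only numpy, scipy, OpenCV 4.12 (cv2) and the standard library are available. Lean on these libraries where they do the work, as an engineer would, in place of code of your own. Each camera call takes 0.05 s, during which the arm holds its last target. There are 200 camera calls.

## Working session

There is one attempt and no reset: what is moved stays moved. The work goes in short steps, Python scripts to look and compute and a shell command to move; the robot and the scene stay as the last step left them, time stands still between calls to the robot, and variables do not carry over. Pictures are saved under pics/ and viewed, at most 10 in all, crops included, and the job is handed in when it is done.

```bash
ls; mkdir -p pics; python3 - <<'E'
from workcell import status, viewer
import cv2,numpy as np
s=status.sense();print(s)
for n in("scene","top"):
    d=viewer.get_image(n);cv2.imwrite(f"pics/{n}0.png",cv2.resize(d["image"][:,:,::-1],None,fx=1.5,fy=1.5,interpolation=cv2.INTER_CUBIC))
    print({k:(v if k!="view" else np.round(v,4).tolist()) for k,v in d.items() if k!="image"})
E
```

```text
pics
{'time_s': 0.0, 'joint_pos': array([-1.26498109e+00,  4.23832670e-01,  1.63064173e+00,  2.12467006e-05,
        1.08857119e+00, -1.89883816e-02]), 'qd': array([ 8.87630424e-04,  9.83325894e-04,  6.33829701e-06, -1.38655768e-03,
       -1.23213460e-03,  1.25570196e-04]), 'tau': array([-3.03861365e-03, -5.44634163e+01, -2.73666662e+01,  6.41065557e-02,
        2.27518467e-02, -9.29657153e-05]), 'tool_pos': array([ 199.3316617 , -591.81187039,  221.92574646]), 'tcp_rot': array([ 9.86842321e-01,  1.61683967e-01, -9.45166747e-05, -7.20354174e-04]), 'force': array([ 0.03963006,  0.74510229, -0.78330669]), 'moment': array([ 0.00508515,  0.01483275, -0.04146511]), 'grasp_force': 0.0, 'finger_gap': 1.0022025730431243}
{'vertical_fov': 56.82781243579205, 'cx': 260.03334091173576, 'cy': 186.79740115862262, 'dist': array([-0.03180707,  0.        ,  0.        ,  0.        ,  0.        ]), 'view': [[0.0456, 0.9989, -0.01, -15.6932], [0.7936, -0.0423, -0.6069, -395.9524], [-0.6067, 0.0198, -0.7947, 1372.598], [0.0, 0.0, 0.0, 1.0]]}
{'vertical_fov': 44.895239811256836, 'cx': 257.8300943990798, 'cy': 191.23016514022225, 'dist': array([0.02897248, 0.        , 0.        , 0.        , 0.        ]), 'view': [[0.0278, -0.9996, 0.009, -44.3912], [-0.9884, -0.0288, -0.1488, 549.4773], [0.149, -0.0048, -0.9888, 1530.0199], [0.0, 0.0, 0.0, 1.0]]}
```

View pics/scene0.png

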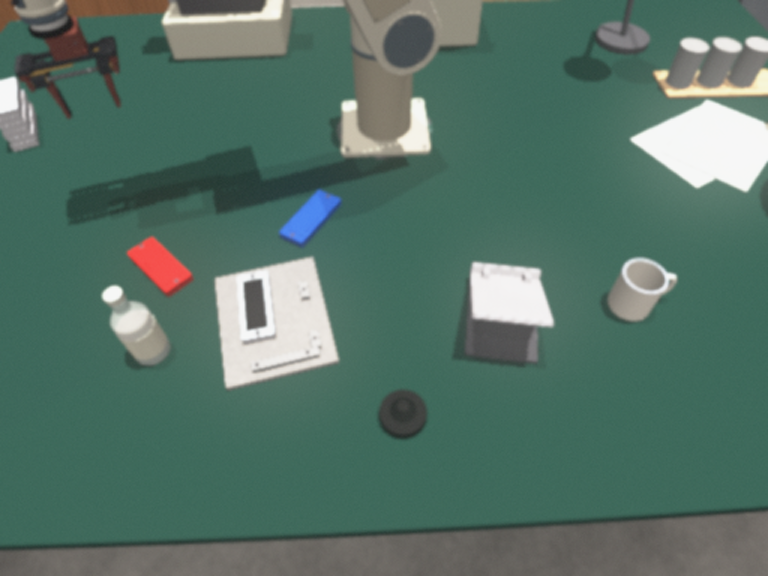

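View pics/top0.png

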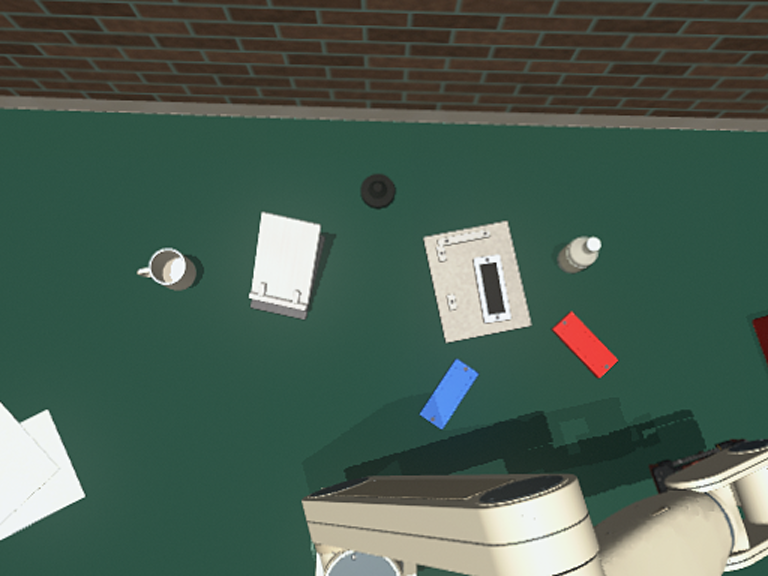

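Look-alikes in the top view: red block (585,345), blue block (449,394), and a silver frame with black rubber on the board (492,289). The last is the one that fits the description (aluminium and black, lying on the board). I'll confirm it in an enlarged crop that also shows the stand.

```bash
python3 - <<'E'
from workcell import viewer
import cv2,numpy as np
im=viewer.get_image("top")["image"][:,:,::-1]
a=im[142:232,276:360];b=im[137:217,160:220]
A=cv2.resize(a,None,fx=5.5,fy=5.5,interpolation=cv2.INTER_CUBIC)
B=cv2.resize(b,None,fx=5.5,fy=5.5,interpolation=cv2.INTER_CUBIC)
C=np.zeros((495,A.shape[1]+B.shape[1],3),np.uint8);C[:A.shape[0],:A.shape[1]]=A;C[:B.shape[0],A.shape[1]:]=B
print(A.shape,B.shape);cv2.imwrite("pics/crop1.png",C)
s=viewer.get_image("scene")["image"][:,:,::-1]
a=s[168:262,138:230];b=s[170:245,300:375]
A=cv2.resize(a,None,fx=4.7,fy=4.7,interpolation=cv2.INTER_CUBIC)
B=cv2.resize(b,None,fx=4.7,fy=4.7,interpolation=cv2.INTER_CUBIC)
C=np.zeros((A.shape[0],A.shape[1]+B.shape[1],3),np.uint8);C[:A.shape[0],:A.shape[1]]=A;C[:B.shape[0],A.shape[1]:]=B
print(A.shape,B.shape);cv2.imwrite("pics/crop2.png",C)
E
```

```text
(495, 462, 3) (440, 330, 3)
(442, 432, 3) (352, 352, 3)
```

View pics/crop1.png

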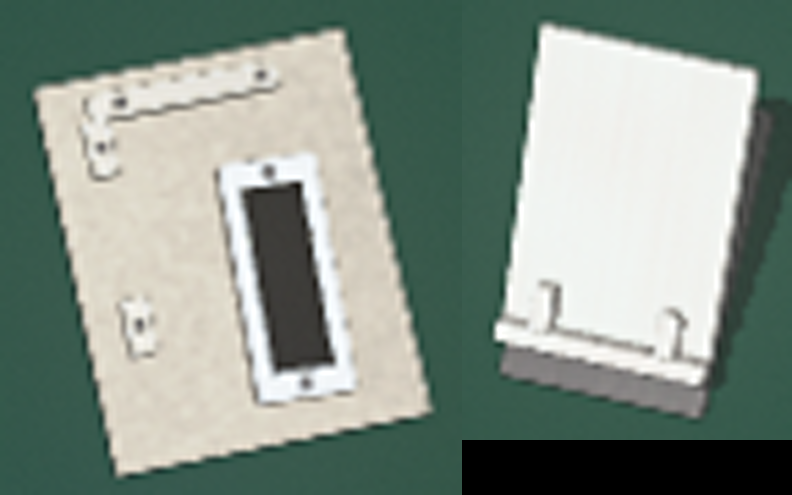

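View pics/crop2.png

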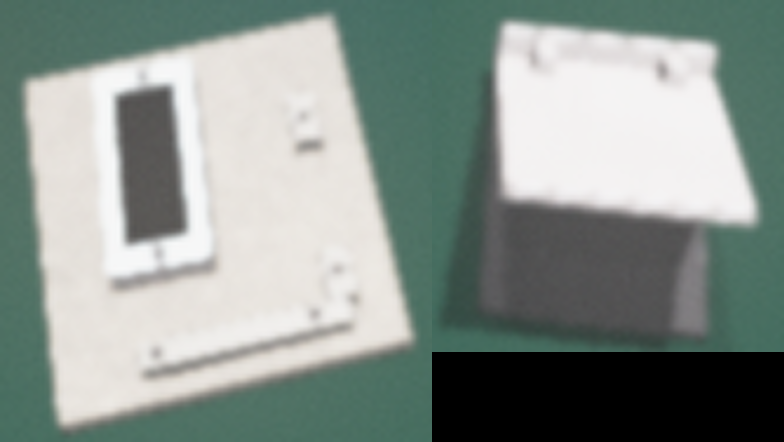

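Confirmed: the silver-framed black mould on the board, crop1 corners about (219,171), (315,155), (354,388) and (259,402). Both board stops and the stand with its two lugs (548,283)/(672,312) are visible. Now I'll fit the poses.

```bash
cat > h.py <<'E'
import numpy as np,cv2
from workcell import viewer,status
from scipy.optimize import least_squares
from scipy.spatial.transform import Rotation as R
def proj(d,P):
    f=192/np.tan(np.radians(d["vertical_fov"])/2);K=np.array([[f,0,d["cx"]],[0,f,d["cy"]],[0,0,1.]])
    V=np.array(d["view"],float);return cv2.projectPoints(np.float64(P),cv2.Rodrigues(V[:3,:3])[0],V[:3,3],K,np.float64(d["dist"]))[0][:,0]
def nat(p,off,f): return np.array(off)+(np.array(p,float)+.5)/f-.5
def frame(p,z,tilt=0): return R.from_euler("ZY",[p[2],-tilt]),np.array([p[0],p[1],z])
def fit(obs,z,tilt,x0):
    def res(p):
        r,t=frame(p,z,tilt);return np.concatenate([(proj(d,r.apply(L)+t)-q).ravel() for d,L,q in obs])
    s=least_squares(res,x0,loss="soft_l1");return s.x,np.round(s.fun.reshape(-1,2),1).tolist()
E
python3 - <<'E'
from h import *
T=viewer.get_image("top");S=viewer.get_image("scene")
ct=lambda p:nat(p,(276,142),5.5); cs=lambda p:nat(p,(138,168),4.7)
dt=lambda p:nat(np.array(p)-[462,0],(160,137),5.5); ds=lambda p:nat(np.array(p)-[432,0],(300,170),4.7)
B=np.array([[125,100,12],[125,-100,12],[-125,-100,12],[-125,100,12.]])
ot=(T,B,ct([(36,90),(343,30),(432,410),(118,476)]));os=(S,B,cs([(412,340),(60,423),(25,80),(332,14)]))
for o in([ot],[os],[ot,os]):print("board",*fit(o,0,0,[600,-200,0.]))
M=np.array([[75,30,18],[75,-30,18],[-75,-30,18],[-75,30,18.]])
ot=(T,M,ct([(219,171),(315,155),(354,388),(259,402)]));os=(S,M,cs([(214,262),(110,275),(97,70),(190,58)]))
for o in([ot],[os],[ot,os]):print("mould",*fit(o,12,0,[600,-200,0.]))
ot=(T,np.array([[110,65,0],[110,-65,0],[-75,65,16],[-75,-65,16],[-47,39,14],[-47,-39,14.]]),dt([(541,25),(757,72),(497,320),(708,362),(548,283),(672,312)]))
os=(S,np.array([[110,65,0],[110,-65,0.],[-87,65,16],[-87,-65,16]]),ds([(757,222),(503,199),(717,43),(500,22)]))
for o in([ot],[os],[ot,os]):print("deck",*fit(o,75,np.pi/6,[600,200,0.]))
E
```

```text
board [ 5.76028485e+02 -2.35291051e+02  2.28045814e-01] [[-0.2, -0.2], [-0.0, -0.3], [0.2, 0.5], [0.1, 0.0]]
board [ 5.80464931e+02 -2.33397249e+02  2.24164202e-01] [[0.1, -0.4], [-0.3, 0.3], [0.1, 0.0], [0.2, 0.0]]
board [ 5.78273805e+02 -2.34337965e+02  2.26619229e-01] [[-0.4, -0.9], [-0.3, -0.9], [-0.2, -0.2], [-0.3, -0.7], [-0.2, -1.2], [-0.4, -0.4], [-0.2, -0.5], [-0.2, -0.5]]
mould [ 5.56000990e+02 -2.66852401e+02  1.73453368e-01] [[0.0, -0.7], [-0.2, -0.3], [0.2, 0.4], [-0.0, 0.4]]
mould [ 5.62014116e+02 -2.64615270e+02  1.73072401e-01] [[-0.1, -1.3], [-0.2, 0.2], [-0.1, 1.0], [0.5, -0.0]]
mould [ 558.49985348 -265.85074213   -6.10849863] [[-0.3, -1.4], [-0.5, -1.0], [-0.1, -0.3], [-0.3, -0.3], [-0.4, -2.4], [-0.5, -0.9], [-0.4, 0.1], [0.2, -0.9]]
deck [ 5.88255292e+02  2.00298429e+02 -1.82166192e-01] [[0.1, -0.3], [0.1, -0.5], [0.2, -0.1], [-0.2, 0.4], [-0.3, 0.4], [0.1, 0.0]]
deck [ 5.95174394e+02  2.00605875e+02 -1.86240832e-01] [[0.3, -0.5], [0.0, -1.6], [-0.8, 1.7], [0.3, 1.5]]
deck [ 5.89736559e+02  2.00837337e+02 -1.83031350e-01] [[-0.0, -0.7], [-0.0, -0.9], [0.1, -0.5], [-0.3, -0.1], [-0.4, -0.0], [-0.1, -0.4], [-0.0, -2.5], [-0.1, -3.4], [-1.2, 0.1], [0.0, 0.1]]
```

```bash
cat >> h.py <<'E'
def ray(d,uv,z):
    f=lambda p:(proj(d,np.array([[p[0],p[1],z]]))[0]-uv);return least_squares(f,[600,0.]).x
def goto(p,heading,tilt=0,flip=0,s=None):
    "shift (tool axes, mm), rotvec deg from measured pose to target; heading= yaw of deck/board x, tilt = slope"
    s=s or status.sense();r0=R.from_quat(s["tcp_rot"])
    r1=R.from_euler("ZY",[heading,-tilt])*R.from_euler("X",np.pi)*R.from_euler("Z",np.pi*flip)
    return np.round(r0.inv().apply(np.array(p)-s["tool_pos"]),1).tolist(),np.round(np.degrees((r0.inv()*r1).as_rotvec()),1).tolist()
def off(p,yaw,z,l,tilt=0): return R.from_euler("ZY",[yaw,-tilt]).apply(l)+np.array([p[0],p[1],z])
E
python3 - <<'E'
from h import *
T=viewer.get_image("top");S=viewer.get_image("scene")
print("bottle cap top",ray(T,np.array([593,244])/1.5,180),ray(S,np.array([114,296])/1.5,180))
print("bottle base",ray(S,np.array([150,352])/1.5,10))
print("mug top",ray(T,np.array([168,263])/1.5,90),ray(S,np.array([643,277])/1.5,90))
print("sprue",ray(T,np.array([377,190])/1.5,20),ray(S,np.array([403,412])/1.5,20))
print("home",off((577,-234.5),.227,12,[20,30,0]))
print(goto([557.5,-266,100],.2))
E
```

```text
bottle cap top [ 631.81756606 -452.81960296] [ 644.0580035  -446.57607218]
bottle base [ 647.31830859 -451.61899628]
mug top [581.87922624 450.11929126] [584.31617734 447.75339684]
sprue [7.81380815e+02 2.16226349e-01] [788.78222249   1.31805876]
home [ 589.73525382 -200.76851159   12.        ]
([443.4, -194.9, 122.6], [-0.0, 0.0, 7.1])
```

```bash
python3 -m crank '[[0,[443,-195,110],[0,0,7]],[0,[443,-195,110],[0,0,7]],[0,[443,-195,110],[0,0,7]],[0,[443,-195,110],[0,0,7]],[0,[443,-195,110],[0,0,7]],[0,[443,-195,110],[0,0,7]],[0,[443,-195,110],[0,0,7]],[0,[443,-195,110],[0,0,7]],[0,[443,-195,110],[0,0,7]],[0,[443,-195,110],[0,0,7]],[0,[443,-195,110],[0,0,7]],[0,[443,-195,110],[0,0,7]]]' 8 && python3 -m crank '[[0,[0,0,0],[0,0,0]],[0,[0,0,0],[0,0,0]],[0,[0,0,0],[0,0,0]]]'; python3 - <<'E'
from h import *
s=status.sense();print(s["joint_pos"],s["force"]);print(goto([557.5,-266,17],.2,s=s))
d=viewer.get_image("scene");print(proj(d,[[557.5,-266,30]]))
cv2.imwrite("pics/s2.png",cv2.resize(d["image"][140:270,100:260,::-1],None,fx=4.5,fy=4.5,interpolation=cv2.INTER_CUBIC))
E
```

```text
time_s: 1.4
tool_pos: [558.6, -264.3, 112.3]
tcp_rot: [0.995, 0.101, 0.0, 0.0]
force: [-0.0, -0.8, -0.0]
finger_gap: 0.999
grasp_force: 0.0
time_s: 1.65
tool_pos: [556.7, -266.2, 112.6]
tcp_rot: [0.995, 0.101, -0.0, -0.0]
force: [0.3, -0.1, -0.9]
finger_gap: 0.999
grasp_force: 0.0
[-4.65214606e-01  5.50246517e-01  1.71592007e+00 -3.46374101e-04
  8.76014798e-01  9.02461903e-01] [ 0.34141215 -0.12048926 -0.88958661]
([0.9, -0.0, 95.6], [-0.0, 0.0, 0.2])
[[169.75498707 200.73194662]]
```

View pics/s2.png

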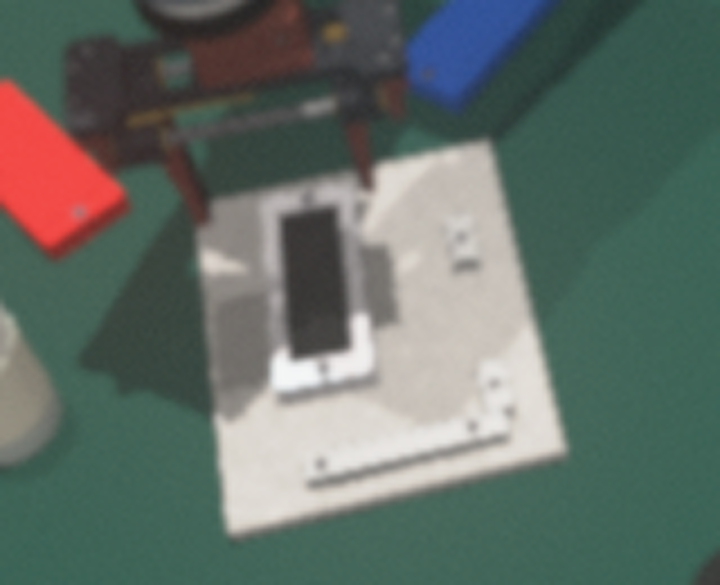

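The fingertips (205,218) and (368,185) straddle the mould line (centre about (319,285)). Next is the descent and a light grip.

```bash
python3 -m crank '[[0,[1,0,40],[0,0,0]],[0,[1,0,75],[0,0,0]],[0,[1,0,90],[0,0,0]],[0,[1,0,95],[0,0,0]],[0,[1,0,95],[0,0,0]],[255,[1,0,95],[0,0,0]],[255,[1,0,95],[0,0,0]],[255,[1,0,95],[0,0,0]],[255,[1,0,95],[0,0,0]],[255,[1,0,95],[0,0,0]],[255,[1,0,95],[0,0,0]],[255,[1,0,95],[0,0,0]]]' 8; python3 - <<'E'
from h import *
s=status.sense();p,y=s["tool_pos"],0
b=R.from_euler("Z",.227).inv().apply(p-[577,-234.5,12]);print("in board",b);print(goto(off((577,-234.5),.227,12,[20,0,5]),.227,s=s),goto(off((577,-234.5),.227,12,[20,30,5]),.227,s=s))
E
```

```text
time_s: 2.7
tool_pos: [558.8, -266.4, 18.8]
tcp_rot: [0.995, 0.101, 0.001, 0.001]
force: [-1.2, -1.1, 6.8]
finger_gap: 0.683
grasp_force: 8.0
in board [-24.94677408 -26.95709037   6.80759908]
([44.3, -28.0, 1.8], [0.1, -0.1, -1.4]) ([43.5, -58.0, 1.8], [0.1, -0.1, -1.4])
```

```bash
python3 -m crank '[[255,[0,0,-1],[0,0,0]],[255,[10,0,-1],[0,0,-1.4]],[255,[20,0,-1],[0,0,-1.4]],[255,[28,0,-1],[0,0,-1.4]],[255,[34,0,-1],[0,0,-1.4]],[255,[38,0,-1],[0,0,-1.4]],[255,[38,0,-1],[0,0,-1.4]]]'; python3 - <<'E'
from h import *
s=status.sense();p=s["tool_pos"]
print("in board",R.from_euler("Z",.227).inv().apply(p-[577,-234.5,12]),s["force"],s["finger_gap"]);print(goto(off((577,-234.5),.227,12,[20,30,5]),.227,s=s))
E
```

```text
time_s: 3.28
tool_pos: [596.6, -257.9, 18.7]
tcp_rot: [0.994, 0.113, 0.001, 0.0]
force: [1.3, 1.4, 0.7]
finger_gap: 0.686
grasp_force: 8.0
in board [ 13.82991048 -27.22211894   6.67780569] [1.25876108 1.35163601 0.70948267] 0.6864476334422634
([6.2, -57.2, 1.7], [0.0, -0.1, 0.0])
```

```bash
for i in 1 2 3; do python3 -m crank '[[255,[1,0,0],[0,0,0]],[255,[2,0,0],[0,0,0]],[255,[3,0,0],[0,0,0]],[255,[3,0,0],[0,0,0]]]' | sed -n '2p;4p'; done
```

```text
tool_pos: [597.8, -257.6, 18.6]
force: [-2.6, -0.6, 2.6]
tool_pos: [601.3, -256.9, 18.6]
force: [-2.6, -0.4, 2.5]
tool_pos: [603.9, -256.3, 18.6]
force: [-5.1, -1.1, 3.0]
```

```bash
python3 -m crank '[[255,[1,0,0],[0,0,0]],[255,[2,0,0],[0,0,0]],[255,[3,0,0],[0,0,0]],[255,[3,0,0],[0,0,0]]]' | sed -n '2p;4,5p'; python3 -m crank '[[255,[0,-10,0],[0,0,0]],[255,[0,-20,0],[0,0,0]],[255,[0,-30,0],[0,0,0]],[255,[0,-38,0],[0,0,0]],[255,[0,-45,0],[0,0,0]],[255,[0,-50,0],[0,0,0]],[255,[0,-52,0],[0,0,0]],[255,[0,-52,0],[0,0,0]]]' ; python3 - <<'E'
from h import *
s=status.sense();p=s["tool_pos"]
print("in board",R.from_euler("Z",.227).inv().apply(p-[577,-234.5,12]),s["force"],s["finger_gap"]);print(goto(off((577,-234.5),.227,12,[20,30,5]),.227,s=s))
E
```

```text
tool_pos: [605.3, -256.0, 18.4]
force: [-9.3, -3.8, 3.9]
finger_gap: 0.684
time_s: 5.28
tool_pos: [594.3, -205.0, 18.4]
tcp_rot: [0.994, 0.113, -0.001, 0.0]
force: [-5.2, -3.3, 2.4]
finger_gap: 0.68
grasp_force: 8.0
in board [23.46028856 24.81372814  6.36412845] [-5.21952544 -3.33712937  2.43097651] 0.6797306787552077
([-3.5, -5.2, 1.4], [-0.0, 0.1, 0.0])
```

```bash
python3 -m crank '[[255,[0,-1,0],[0,0,0]],[255,[0,-2,0],[0,0,0]],[255,[0,-3,0],[0,0,0]],[255,[0,-3,0],[0,0,0]]]' | sed -n '2p;4,5p'; python3 -m crank '[[255,[0,-1,0],[0,0,0]],[255,[0,-2,0],[0,0,0]],[255,[0,-2,0],[0,0,0]],[255,[0,-2,0],[0,0,0]]]'  | sed -n '2p;4,5p'
```

```text
tool_pos: [593.8, -202.9, 18.4]
force: [-6.4, -6.5, 0.5]
finger_gap: 0.685
tool_pos: [593.3, -201.0, 18.4]
force: [-6.4, -6.6, 1.8]
finger_gap: 0.682
```

```bash
python3 -m crank '[[255,[0,-1,0],[0,0,0]],[255,[0,-2,0],[0,0,0]],[255,[0,-2,0],[0,0,0]],[255,[0,-2,0],[0,0,0]]]'  | sed -n '2p;4,5p'
```

```text
tool_pos: [593.3, -200.4, 18.3]
force: [-6.0, -13.5, -0.4]
finger_gap: 0.682
```

```bash
python3 -m crank '[[255,[0,-1,0],[0,0,0]],[255,[0,-2,0],[0,0,0]],[255,[0,-2,0],[0,0,0]],[255,[0,-2,0],[0,0,0]]]'  | sed -n '2p;4,5p'; python3 - <<'E'
from h import *
s=status.sense();p=s["tool_pos"]
print("in board",R.from_euler("Z",.227).inv().apply(p-[577,-234.5,12]),R.from_euler("Z",.227).inv().apply(s["force"]),s["moment"]);print(goto(p,.227,s=s))
d=viewer.get_image("scene")
cv2.imwrite("pics/s3.png",cv2.resize(d["image"][140:270,100:260,::-1],None,fx=4.5,fy=4.5,interpolation=cv2.INTER_CUBIC))
E
```

```text
tool_pos: [593.0, -199.3, 18.3]
force: [-5.2, -17.1, -4.2]
finger_gap: 0.705
in board [23.5218926  30.71212633  6.32580842] [ -8.93082255 -15.50560345  -4.20459407] [-2.99184045  0.97571415 -0.24819411]
([0.0, 0.0, 0.0], [0.2, 0.0, 0.0])
```

View pics/s3.png

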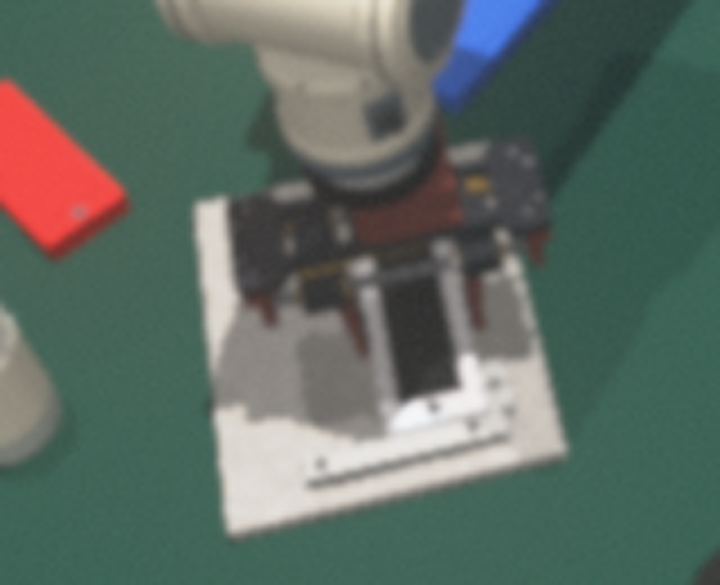

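```bash
python3 - <<'E'
from h import *
d=viewer.get_image("scene");rb=R.from_euler("Z",.2242);t=np.array([580.46,-233.4,0])
def c(L): return ((proj(d,rb.apply(np.array(L,float))+t)-[100,140]+.5)*4.5-.5)
im=cv2.resize(d["image"][140:270,100:260,::-1],None,fx=4.5,fy=4.5,interpolation=cv2.INTER_CUBIC)
m=c([[95,60,30],[95,0,30],[-55,0,30],[-55,60,30]]);st=c([[95,70,26],[95,-50,26],[111,-50,26],[111,70,26]])
print(m,st)
o=im.copy()
for q,col in((m,(0,0,255)),(st,(255,0,0))): cv2.polylines(o,[np.int32(np.round(q))],True,col,1)
cv2.imwrite("pics/s4.png",cv2.resize(np.hstack([im[370:500,290:540],o[370:500,290:540]]),None,fx=1.6,fy=1.6))
E
```

```text
[[486.52953649 407.96374552]
 [385.96591527 431.96541603]
 [352.52079754 234.685284  ]
 [444.81544468 214.33775631]] [[503.92292347 407.43237207]
 [302.36237281 455.57840918]
 [305.50217804 479.1382937 ]
 [508.9976916  430.09891269]]
```

View pics/s4.png

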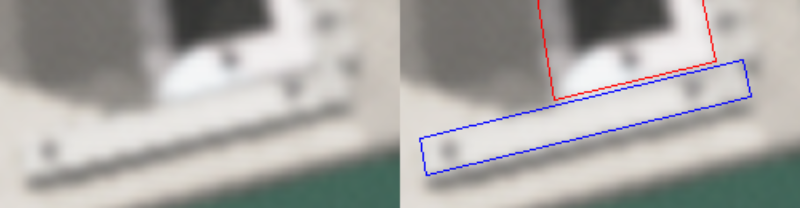

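The mould outline coincides with the predicted home outline (red), its end against the far stop. I'll release it there for a moment, recentre, and grip firmly.

```bash
python3 -m crank '[[40,[0,0,0],[0,0,0]],[40,[0,0,0],[0,0,0]],[40,[0,0,0],[0,0,0]],[40,[0,0,0],[0,0,0]],[40,[-3,1,1],[0,0,0]],[40,[-3,1,1],[0,0,0]],[40,[-3,1,1],[0,0,0]]]'; python3 - <<'E'
from h import *
s=status.sense();p=s["tool_pos"]
print("in board",R.from_euler("Z",.227).inv().apply(p-[577,-234.5,12]),R.from_euler("Z",.227).inv().apply(s["force"]))
d=viewer.get_image("scene");rb=R.from_euler("Z",.2242);t=np.array([580.46,-233.4,0])
def c(L): return ((proj(d,rb.apply(np.array(L,float))+t)-[100,140]+.5)*4.5-.5)
im=cv2.resize(d["image"][140:270,100:260,::-1],None,fx=4.5,fy=4.5,interpolation=cv2.INTER_CUBIC)
m=c([[95,60,30],[95,0,30],[-55,0,30],[-55,60,30]]);o=im.copy()
cv2.polylines(o,[np.int32(np.round(m))],True,(0,0,255),1)
cv2.imwrite("pics/s5.png",cv2.resize(np.hstack([im[190:500,290:560],o[190:500,290:560]]),None,fx=1.45,fy=1.45))
E
```

```text
time_s: 7.3
tool_pos: [590.4, -197.6, 17.6]
tcp_rot: [0.994, 0.113, -0.0, -0.0]
force: [-0.6, 0.5, -0.1]
finger_gap: 0.844
grasp_force: 0.0
in board [21.36824225 32.93066837  5.61570887] [-0.47052623  0.59528883 -0.09369352]
```

View pics/s5.png

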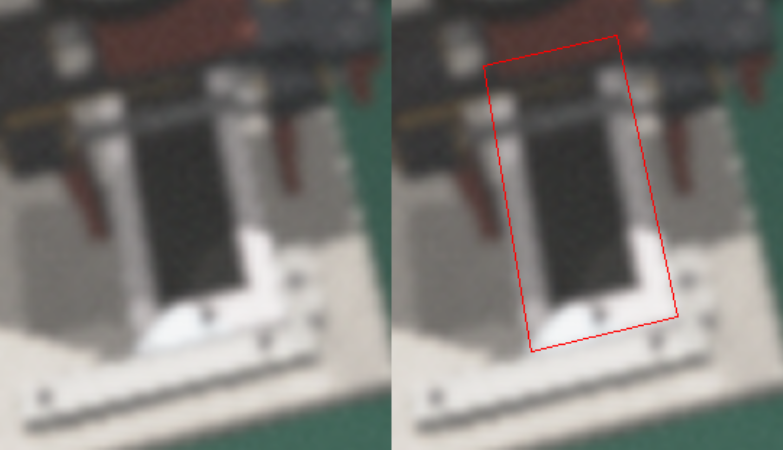

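Released, the mould still coincides with the home outline; the fingers are clear on both sides. Now I'll grip and lift.

```bash
python3 -m crank '[[40,[-1,1.5,0],[0,0,0]],[40,[-1,1.5,0],[0,0,0]],[255,[-1,1.5,0],[0,0,0]],[255,[-1,1.5,0],[0,0,0]],[255,[-1,1.5,0],[0,0,0]],[255,[-1,1.5,0],[0,0,0]],[255,[-1,1.5,0],[0,0,0]]]' 8;  python3 -m crank '[[255,[0,0,0],[0,0,0]],[255,[0,0,0],[0,0,0]],[255,[0,0,0],[0,0,0]]]' 40; python3 - <<'E'
from h import *
s=status.sense();p=s["tool_pos"]
print("in board",R.from_euler("Z",.227).inv().apply(p-[577,-234.5,12]),R.from_euler("Z",.227).inv().apply(s["force"]))
E
```

```text
time_s: 7.93
tool_pos: [590.3, -201.1, 17.8]
tcp_rot: [0.994, 0.113, 0.0, 0.001]
force: [0.4, -7.2, -1.5]
finger_gap: 0.679
grasp_force: 8.0
time_s: 8.18
tool_pos: [590.4, -201.1, 17.8]
tcp_rot: [0.994, 0.113, 0.001, 0.001]
force: [0.4, -7.5, -2.5]
finger_gap: 0.68
grasp_force: 40.0
in board [20.53133151 29.54516969  5.84958528] [-1.34755756 -7.41162507 -2.52099808]
```

```bash
python3 -m crank '[[255,[0,0,-5],[0,0,0]],[255,[0,0,-15],[0,0,0]],[255,[0,0,-35],[0,0,0]],[255,[0,0,-60],[0,0,0]],[255,[0,0,-90],[0,0,0]],[255,[0,0,-125],[0,0,0]],[255,[0,0,-160],[0,0,0]],[255,[0,0,-190],[0,0,0]],[255,[0,0,-210],[0,0,0]],[255,[0,0,-210],[0,0,0]]]'; python3 - <<'E'
from h import *
s=status.sense();print(s["joint_pos"]);D=(589.5,200.4)
print(goto([560,200,230],-.183,0,1,s=s));print(off(D,-.183,75,[8,0,50],np.pi/6))
E
```

```text
time_s: 9.02
tool_pos: [592.1, -200.2, 232.2]
tcp_rot: [0.994, 0.113, 0.003, 0.002]
force: [1.4, -0.6, -3.8]
finger_gap: 0.675
grasp_force: 40.0
[-3.45129455e-01  4.09515334e-01  1.62726397e+00  8.98200750e-06
  1.09740593e+00  9.98530543e-01]
([58.9, -397.2, 1.0], [0.6, 0.2, -156.5])
[571.72996288 203.6887109  122.30127019]
```

```bash
python3 -m crank '[[255,[5,-30,0],[0,0,-7]],[255,[10,-65,0],[0,0,-14]],[255,[15,-100,0],[0,0,-21]],[255,[20,-135,0],[0,0,-28]],[255,[25,-170,0],[0,0,-35]],[255,[30,-205,0],[0,0,-42]],[255,[35,-240,0],[0,0,-49]],[255,[40,-275,0],[0,0,-56]],[255,[45,-310,0],[0,0,-63]],[255,[50,-345,0],[0,0,-70]],[255,[55,-375,0],[0,0,-77]],[255,[59,-397,0],[0,0,-80]]]' | sed -n '1,3p;6p'; python3 - <<'E'
from h import *
s=status.sense();print(s["joint_pos"])
print(goto([560,200,230],-.183,0,1,s=s))
E
```

```text
time_s: 10.02
tool_pos: [556.2, 202.8, 225.2]
tcp_rot: [0.685, 0.728, -0.001, -0.001]
grasp_force: 40.0
[3.29325803e-01 3.73724411e-01 1.70041394e+00 5.70879074e-04
 1.07084895e+00 2.68836293e-01]
([-3.1, 3.6, -4.8], [-0.2, -0.1, -76.1])
```

```bash
python3 -m crank '[[255,[0,0,-2],[0,0,-7]],[255,[0,0,-4],[0,0,-14]],[255,[0,0,-5],[0,0,-21]],[255,[0,0,-5],[0,0,-28]],[255,[0,0,-5],[0,0,-35]],[255,[0,0,-5],[0,0,-42]],[255,[0,0,-5],[0,0,-49]],[255,[0,0,-5],[0,0,-56]],[255,[0,0,-5],[0,0,-63]],[255,[0,0,-5],[0,0,-70]],[255,[0,0,-5],[0,0,-76]],[255,[0,0,-5],[0,0,-76]]]' | sed -n '1,3p;6p'; python3 - <<'E'
from h import *
s=status.sense();print(s["joint_pos"])
print(goto(off((589.5,200.4),-.183,75,[10,0,85],np.pi/6),-.183,np.pi/6,1,s=s))
E
```

```text
time_s: 11.02
tool_pos: [556.8, 200.2, 230.2]
tcp_rot: [0.094, 0.996, -0.001, -0.002]
grasp_force: 40.0
[ 3.25049966e-01  3.67627863e-01  1.69676544e+00 -4.18299960e-05
  1.08089012e+00 -1.05758979e+00]
([1.5, 6.3, 76.6], [-0.2, -30.2, -0.3])
```

```bash
python3 -m crank '[[255,[0,1,5],[0,-6,0]],[255,[0,3,15],[0,-12,0]],[255,[1,4,30],[0,-18,0]],[255,[1,6,45],[0,-24,0]],[255,[1.5,6.3,60],[0,-30,0]],[255,[1.5,6.3,72],[0,-30.2,0]],[255,[1.5,6.3,76.6],[0,-30.2,-0.3]],[255,[1.5,6.3,76.6],[0,-30.2,-0.3]],[255,[1.5,6.3,76.6],[0,-30.2,-0.3]]]' | sed -n '1,6p'; python3 - <<'E'
from h import *
s=status.sense();print(s["joint_pos"]);D=(589.5,200.4)
print(goto(off(D,-.183,75,[10,0,9],np.pi/6),-.183,np.pi/6,1,s=s))
p=R.from_euler("ZY",[-.183,-np.pi/6]).inv().apply(s["tool_pos"]-[*D,75]);print("deck frame",p)
for n in("scene","top"):
    d=viewer.get_image(n);f=3 
    P=proj(d,[[589.5,200.4,90]])[0].astype(int);im=d["image"][P[1]-60:P[1]+60,P[0]-60:P[0]+60,::-1]
    globals()[n]=cv2.resize(im,(390,390),interpolation=cv2.INTER_CUBIC);print(n,P)
cv2.imwrite("pics/s6.png",np.hstack([scene,top]))
E
```

```text
time_s: 11.77
tool_pos: [556.7, 206.8, 154.6]
tcp_rot: [0.091, 0.962, -0.025, 0.258]
force: [0.3, -0.5, -3.1]
finger_gap: 0.673
grasp_force: 40.0
[ 0.50332642  0.37215607  2.04412632 -0.84107606  0.44462816 -0.15928466]
([0.9, 0.0, 76.7], [-0.3, 0.0, -0.2])
deck frame [10.88447171  0.33306399 85.65163704]
scene [338 190]
top [188 175]
```

View pics/s6.png

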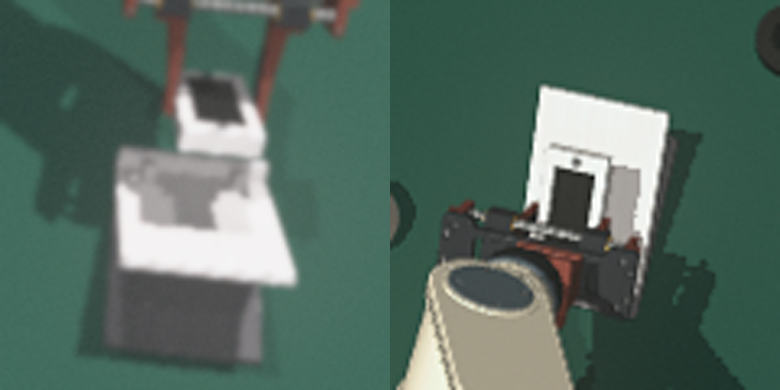

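```bash
python3 - <<'E'
from h import *
s=status.sense();r=R.from_quat(s["tcp_rot"]);T=viewer.get_image("top")
# mould axes: origin = TCP + z_tool*5.8 ; mould far end (+deck x)= tool -x ; up = -tool z
M=lambda L:r.apply(np.array([[-l[0],l[1],-l[2]+5.8] for l in L],float))+s["tool_pos"]
L=[[75,30,18],[75,-30,18]]
o=nat(np.array([(547,147),(610,155)])-[390,0],(128,115),3.25)
print("mould pred-obs px",proj(T,M(L))-o)
D=np.array([[110,65,0],[110,-65,0.]]);o=nat(np.array([(541,87),(668,112)])-[390,0],(128,115),3.25)
rd=R.from_euler("ZY",[-.183,-np.pi/6]);print("deck pred-obs",proj(T,rd.apply(D)+[589.5,200.4,75])-o)
E
```

```text
mould pred-obs px [[-0.36851502 -2.03570495]
 [-0.58090313 -0.31595686]]
deck pred-obs [[-0.07575983 -0.92353729]
 [ 0.12880265 -0.29044581]]
```

The view shows the mould tilted parallel to the deck above it and centred to about 1 mm. I'll go down along the deck normal.

```bash
python3 -m crank '[[255,[1,0.5,10],[0,0,0]],[255,[1,0.5,25],[0,0,0]],[255,[1,0.5,40],[0,0,0]],[255,[1,0.5,52],[0,0,0]],[255,[1,0.5,62],[0,0,0]],[255,[1,0.5,70],[0,0,0]],[255,[1,0.5,72],[0,0,0]],[255,[1,0.5,72],[0,0,0]]]'; python3 - <<'E'
from h import *
s=status.sense();D=(589.5,200.4)
print("deck frame",R.from_euler("ZY",[-.183,-np.pi/6]).inv().apply(s["tool_pos"]-[*D,75]), goto(s["tool_pos"],-.183,np.pi/6,1,s=s)[1])
E
```

```text
time_s: 12.58
tool_pos: [593.3, 200.7, 93.5]
tcp_rot: [0.091, 0.961, -0.025, 0.259]
force: [0.2, -0.1, -3.7]
finger_gap: 0.683
grasp_force: 40.0
deck frame [12.41829123  1.0133828  14.22204356] [-0.2, 0.2, -0.2]
```

```bash
python3 -m crank '[[255,[0,0,2],[0,0,0]],[255,[0,0,4],[0,0,0]],[255,[0,0,5],[0,0,0]],[255,[0,0,6],[0,0,0]],[255,[0,0,6],[0,0,0]]]' | sed -n '2p;4p'
```

```text
tool_pos: [595.6, 200.4, 88.3]
force: [0.0, -0.9, -5.0]
```

```bash
python3 -m crank '[[255,[0,0,0.5],[0,0,0]],[255,[0,0,1],[0,0,0]],[255,[0,0,1.5],[0,0,0]],[255,[0,0,1.5],[0,0,0]]]' | sed -n '2p;4p'
```

```text
tool_pos: [596.3, 200.2, 86.8]
force: [-1.1, -0.1, -3.2]
```

```bash
python3 -m crank '[[255,[0,0,0.5],[0,0,0]],[255,[0,0,1],[0,0,0]],[255,[0,0,1.5],[0,0,0]],[255,[0,0,1.5],[0,0,0]]]' | sed -n '2p;4p'
```

```text
tool_pos: [596.9, 200.1, 85.9]
force: [-2.6, -0.5, 0.8]
```

```bash
python3 -m crank '[[255,[1,0,0.5],[0,0,0]],[255,[2.5,0,0.5],[0,0,0]],[255,[4,0,0.5],[0,0,0]],[255,[5.5,0,0.5],[0,0,0]],[255,[7,0,0.5],[0,0,0]],[255,[8,0,0.5],[0,0,0]],[255,[8,0,0.5],[0,0,0]]]' 15 | sed -n '2p;4,6p';  python3 - <<'E'
from h import *
s=status.sense();D=(589.5,200.4);r=R.from_euler("ZY",[-.183,-np.pi/6]).inv()
print("deck frame",r.apply(s["tool_pos"]-[*D,75]),r.apply(s["force"]), goto(s["tool_pos"],-.183,np.pi/6,1,s=s)[1])
E
```

```text
tool_pos: [592.0, 201.9, 82.8]
force: [-1.3, 0.3, 7.5]
finger_gap: 0.68
grasp_force: 15.0
deck frame [5.78775392 1.95913798 5.71275194] [2.55897459 0.01512094 7.16724144] [-0.1, 0.4, -0.2]
```

```bash
python3 -m crank '[[255,[1,-0.5,0],[0,0,0]],[255,[2,-1,0],[0,0,0]],[255,[3,-1,0],[0,0,0]],[255,[3,-1,0],[0,0,0]]]' | sed -n '2p;4p';  python3 - <<'E'
from h import *
s=status.sense();D=(589.5,200.4);r=R.from_euler("ZY",[-.183,-np.pi/6]).inv()
print("deck frame",r.apply(s["tool_pos"]-[*D,75]),r.apply(s["force"]))
E
```

```text
tool_pos: [589.5, 201.8, 81.5]
force: [-1.0, 1.2, 7.6]
deck frame [2.99092846 1.35355567 5.75070099] [2.80335232 0.9870527  7.18443657]
```

```bash
python3 -m crank '[[255,[1,0,0],[0,0,0]],[255,[2,0,0],[0,0,0]],[255,[3,0,0],[0,0,0]],[255,[3,0,0],[0,0,0]]]' | sed -n '2p;4p';  python3 - <<'E'
from h import *
s=status.sense();D=(589.5,200.4);r=R.from_euler("ZY",[-.183,-np.pi/6]).inv()
print("deck frame",r.apply(s["tool_pos"]-[*D,75]),r.apply(s["force"]))
E
```

```text
tool_pos: [588.8, 201.8, 81.1]
force: [6.4, -3.3, 7.5]
deck frame [2.24491187 1.22607373 5.72718515] [ 9.73814803 -2.05970339  3.05480005]
```

```bash
python3 -m crank '[[255,[0,0,0],[0,0,0]],[255,[0,0,0],[0,0,0]],[0,[0,0,0],[0,0,0]],[0,[0,0,0],[0,0,0]],[0,[0,0,0],[0,0,0]],[0,[0,0,0],[0,0,0]],[0,[0,0,0],[0,0,0]]]'; python3 -m crank '[[0,[0,0,-5],[0,0,0]],[0,[0,0,-20],[0,0,0]],[0,[0,0,-45],[0,0,0]],[0,[0,0,-75],[0,0,0]],[0,[0,0,-105],[0,0,0]],[0,[0,0,-135],[0,0,0]],[0,[0,0,-155],[0,0,0]],[0,[0,0,-160],[0,0,0]],[0,[0,0,-160],[0,0,0]],[0,[0,0,-160],[0,0,0]]]'; python3 - <<'E'
from h import *
for n in("scene","top"):
    d=viewer.get_image(n)
    P=proj(d,[[589.5,200.4,90]])[0].astype(int);im=d["image"][P[1]-50:P[1]+50,P[0]-50:P[0]+50,::-1]
    globals()[n]=cv2.resize(im,(390,390),interpolation=cv2.INTER_CUBIC)
cv2.imwrite("pics/s7.png",np.hstack([scene,top]))
E
```

```text
time_s: 15.5
tool_pos: [584.9, 201.3, 77.8]
tcp_rot: [0.09, 0.961, -0.025, 0.259]
force: [-0.3, 0.3, -0.4]
finger_gap: 0.988
grasp_force: 0.0
time_s: 16.33
tool_pos: [506.1, 216.4, 216.0]
tcp_rot: [0.09, 0.961, -0.025, 0.259]
force: [0.2, 0.3, -0.2]
finger_gap: 1.001
grasp_force: 0.0
```

View pics/s7.png

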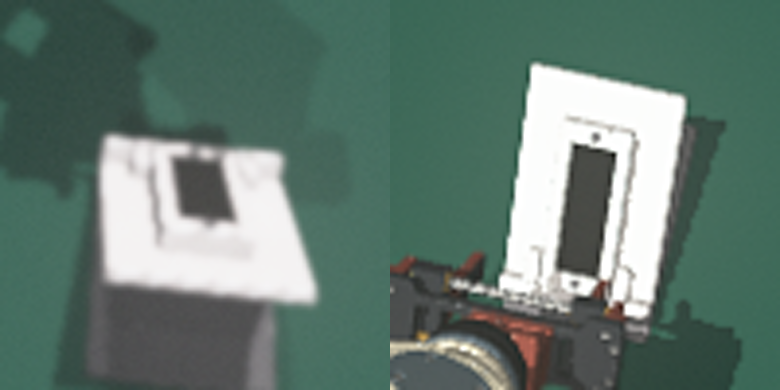

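The mould lies flat and straight on the deck between the lugs, rubber at about (587,208) in the right panel, with its foot at the ledge and the gripper clear. I'm handing it in.

```bash
python3 -c "
from workcell import manip
print(manip.finish_job())"
```

```text
the job is handed in; nothing more can be done
None
```

I squared the mould in the corner, lifted it, laid it on the sloped stand against the ledge between the lugs and released it; the job is handed in at about 16 s of the 61 s allowed, and the hand-in call returned no verdict.

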